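# Hook tray from the shelf to the vice base

## Robot

A 6-joint arm with a two-finger parallel gripper is mounted at the origin on the work surface. World frame = base frame: x ahead of the robot, y to its left, z up, the work surface at z = 0. Lengths are in m, angles in degrees, forces in N, time in s.
With the tool pointing down it reaches from about 0.3 to 0.75 m from the base axis. Payload 8.5 kg.
Tool frame: the origin (TCP) lies on the centre line of the jaws, within the pads' length; the fingertips stand 11 mm ahead of it and the grasp point (between the pads) lies 8 mm behind it; z points along the fingers, y is the line along which they close (so a half turn about z gives the same grasp; the last joint's range is limited). The gripper opens to 85 mm and grips with 20 to 120 N. Pads are 22 mm wide; open, the fingers measure 114 mm over their backs; the gripper's body (76 mm by 85 mm) begins 54 mm behind the grasp point. The pads swing forward as they close: fully open they stand 13 mm farther back than shut.
Start: joints at [-85.101, 21.807, 74.336, -0, 83.858, -12.336], TCP at [0.163, -0.525, 0.242] pointing down, gripper open.
Joint ranges: [-178.18, 178.18], [-50.72, 133.34], [12.68, 142.11], [-81.47, 261.47], [9.98, 163.14], [-165.26, 165.26]. Speed limits (degrees/s): [136.94, 136.94, 180, 180, 180, 180].

## Interface

Orientations are given as a 3x3 rotation matrix whose columns are the frame's x, y, z axes.
In Python, from rig import env gives the robot as it stands.
- The arm moves only by the tool creep_tool, called as name(argument=value, ...) on one line, values as JSON. Schema: {"type":"object","properties":{"ticks":{"type":"object","properties":{"moves":{"type":"array","items":{"type":"array","items":{"type":"number"},"minItems":5,"maxItems":5},"minItems":1,"maxItems":10}},"additionalProperties":false,"required":["moves"]},"clamp_n":{"type":"number"},"only":{"type":"string"},"quiet":{"type":"boolean"},"lines":{"type":"string"}},"required":["ticks"],"additionalProperties":false}. ticks is an object whose key "moves" holds a list of rows, 1 to 10 of them, each of 5 numbers: dx, dy, dz in m, then a turn about the tool's z in degrees, then the finger opening in m; each row shifts and turns the commanded pose from where the row before left it, along the tool's axes as they then stand; what a row does not reach is not made up. A row lasts 1/10 s, in which the tool goes at most 0.05 m and 8.59 degrees, less where a joint would pass 70% of its speed; a pose out of reach is approached as far as the arm can. The fingers move at their own pace and stop on an object; clamp_n is the grip in N (left out, the last holds). Time passes only in rows, so rows that do not move let the fingers close. The tool returns the time, the measured TCP pose, the force, the opening and the grip force at its end. only (a regular expression) keeps the lines of the reply that match it, lines (a string "A,B") keeps lines A to B, and quiet returns only ok. Input that does not fit is refused with a message, and nothing moves.
- env.observe(): the state, without advancing time (a new reading comes with each control period).
- env.get_image(name): name is "side" or "top"; returns a dict with "pixels" (384x512x3 uint8, red, green, blue), "K" (3x3 intrinsics, pixels), "extrinsics" (4x4, takes a point from world to camera coordinates). Camera axes: x right, y down, z forward; pixel columns grow to the right and rows downward; lengths in m; the calibration is good to about 2 mm. A picture is of the moment at which its call begins. There is no depth.
- env.close_job(): hands the job in; it is judged then, once.
The state is a dict: "time_s": time; "q": joint angles; "qvel": joint speeds; "joint_efforts": joint torques, N m; "position": TCP position; "tool_rot": TCP orientation; "ft_force": force on the tool from outside, world axes, zero at the start; "wrist_torque": the same for the moment, N m; "grip_width": finger opening in m; "gripper_force": force on a finger pad.
Only numpy, scipy, OpenCV 4.12 (cv2) and the standard library are available. Lean on these libraries where they do the work, as an engineer would, in place of code of your own. Each camera call takes 0.05 s, during which the arm holds its last target. There are 200 camera calls.

## Task

The open hook tray was put away backwards under the low shelf, handle innermost. Slide it out flat along the bench by its plain end until it is wholly clear of the overhang, let go of it there, then take it again by its handle end, and load it in the holder on the vice base: plain end in first under the lip of the sprung jaw, push the jaw back gently without ramming it, lower the handle end behind the front ledge and let the spring close so that the tray lies flat and clamped between jaw and ledge. Leave the closed tin, the spool and the jar where they are.

Things in the scene. Friction and masses are not known exactly. Their poses are not given: they have to be found in the camera images.
- riser: Low oak shelf, fixed, 160 deep (x) x 300 wide (y), top at 54; open front faces its -x. End walls 14 thick at y = +-143, back wall 12 thick at x = +74; fixed thread spools 36 tall on its top at x = +57. Two bays, near y = -60 and +60: one holds the hook tray, the other a closed tin, either way round. Origin: centre of its underside, on the bench.
- riser_lip (a point): Middle of the lower front edge of the shelf's overhanging board (riser x = -80, 42 above the bench; board 12 thick). Axes as the riser's.
- tray: Open aluminium hook tray, 4 compartments, 130 long (x) x 50 wide (y) x 14 tall, walls 3, 0.1 to 0.25 kg. Handle: upright fin along x, 26 long x 10 thick, centred at x = -52 (flush with the -x end), top 36 above the underside. The +x end is plain; at the start 35 to 60 of it sticks out of the shelf's front, the handle is inside. Origin: centre of its underside.
- tray_handle (a point): Middle of the part of the tray's handle fin that stands above the rim (tray x = -52, 27 above its underside).
- tray_nose (a point): Middle of the tray's plain end face (tray x = +65, 7 above its underside).
- base: Vice base with tray holder, fixed: steel plate 14 thick, x = -95 to +140, y = +-65. The tray goes in along +x. Front ledge 5 tall, 44 wide, x = -75 to -65. Two side rails 5 tall, x = -20 to +40, 58 apart inside. Jaw block 26 tall at x = +112. Vice stem at x = +115, y = +48, 165 tall, with an arm on to x = +190 at 165 to 195. Origin: on the bench under the loaded tray's middle.
- base_seat (a point): On the holder's floor (14 above the bench): where the loaded tray's origin lies, the tray's +x along this +x, plain end in the jaw and handle end against the ledge's inner face (x = -65). Axes as the base's.
- jaw (a joint): Travel of the sprung jaw, m: 0 at rest (shut), up to 0.016 when pushed back along the base's +x. Spring 3 N at 0, plus 200 N/m. At rest its upright face is at base x = +57, so a loaded tray holds it at 0.008; it must be pushed further than that for the handle end to go down behind the ledge.
- jaw_lip (a point): Middle of the lower front edge of the jaw's lip, which overhangs 14 in front of the jaw's face, 60 wide, 5 thick, 26 above the holder's floor; moves with the jaw. A level tray clears ledge and rails and passes under the lip with its underside 5 to 12 above the floor.
- tin: Bystander: closed flat aluminium tin, 130 x 52 x 16, no handle, in the other bay. Origin: centre of its underside.
- spool: Bystander: thread spool standing on the bench, 32 across, 36 tall. Origin: centre of its underside.
- jar: Bystander: small jar, 44 across, 50 tall. Origin: centre of its underside.

How it is judged (in metres and radians):
On the way, in this order (a step that is already met when the one before it is completed fails the run):
1. the tray lies on the bench wholly clear of the shelf's overhang, let go (x of tray in the frame of riser below -0.146 m and height (world z) of tray below 0.004 m and angle between tray's own z axis and vertical below 0.05 rad and contact force between the fingers and tray below 0.1 N), for 0.15 s.
2. the tray is lifted, held at its handle end (height (world z) of tray above 0.02 m and contact force between the fingers and tray above 1 N and distance between the grasp point and tray_handle below 0.035 m), for 0.1 s.
3. the tray's plain end, under the lip, pushes the jaw back past its loaded place (value of joint jaw above 0.0095 m and x of tray_nose in the frame of base above 0.06 m and contact force between tray and jaw above 1 N), for 0.05 s.
At the end, for the whole second after the job is handed in: The tray lies flat (3 degrees) at rest on the holder floor, plain end under the jaw lip, handle end at the ledge: within 4 mm lengthwise and 6.5 mm sideways of its loaded place, straight within 6 degrees, jaw sprung shut on it (0.004 to 0.012 m) (x of tray in the frame of base between -0.004 and 0.004 m and y of tray in the frame of base between -0.0065 and 0.0065 m and z of tray in the frame of base between 0.011 and 0.017 m and x of tray_nose in the frame of base above 0.055 m and angle between tray's own z axis and vertical below 0.05 rad and angle between the x axis of tray and the x axis of base, either way round below 0.1 rad and value of joint jaw between 0.004 and 0.012 m and linear speed of tray below 0.01 m/s); the robot touches nothing.
It fails at once if the tray is rammed into the sprung jaw with more than 20 N (contact force between tray and jaw above 20 N).
It fails at once if the tin is moved by more than 20 mm (distance of tin from where it was at the start of the episode above 0.02 m).
It fails at once if the spool is moved by more than 20 mm (distance of spool from where it was at the start of the episode above 0.02 m).
It fails at once if the jar is moved by more than 20 mm (distance of jar from where it was at the start of the episode above 0.02 m).
It also fails if it takes over 58 s, if anything falls off the work surface, if the arm or the gripper's body presses on something with over 40 N, if the wrist force passes 120 N, or if a joint passes its speed limit or range.

## Working session

There is one attempt and no reset: what is moved stays moved. The work goes in short steps, Python scripts to look and compute and a tool call to move; the robot and the scene stay as the last step left them, time stands still between calls to the robot, and variables do not carry over. Pictures are saved under pics/ and viewed, at most 10 in all, crops included, and the job is handed in when it is done.

```bash
ls; mkdir -p pics
```

Create h.py:
```python
import numpy as np, cv2
from rig import env
def shot(n,f=None):
    im=env.get_image(n)
    if f: cv2.imwrite('pics/'+f,cv2.cvtColor(im["pixels"],cv2.COLOR_RGB2BGR))
    return im
def ray(im,u,v,z):
    K=np.array(im["K"]);E=np.array(im["extrinsics"]);R=E[:3,:3];t=E[:3,3]
    c=-R.T@t;d=R.T@np.linalg.inv(K)@np.array([u,v,1.])
    return c+d*(z-c[2])/d[2]
def proj(im,p):
    K=np.array(im["K"]);E=np.array(im["extrinsics"])
    q=K@(E[:3,:3]@np.array(p)+E[:3,3]);return q[:2]/q[2]
def tri(obs):
    A=np.zeros((3,3));b=np.zeros(3)
    for im,u,v in obs:
        c=ray(im,u,v,0);c2=ray(im,u,v,.1);d=(c2-c)/np.linalg.norm(c2-c);P=np.eye(3)-np.outer(d,d);A+=P;b+=P@c
    return np.linalg.solve(A,b)
```

Run:
```python
from h import *
import pickle
o={}
for n in("side","top"):
    im=shot(n,n+"0.png");o[n]=im
    E=np.array(im["extrinsics"]);print(n,np.array(im["K"]).round(1).tolist(),(-E[:3,:3].T@E[:3,3]).round(3),E[:3,:3].round(2).tolist())
pickle.dump(o,open("s0.pkl","wb"))
s=env.observe();print(s["tool_rot"],s["position"],s["time_s"])
```

```text
pics
rig.py
side [[468.7, 0.0, 250.9], [0.0, 468.7, 188.5], [0.0, 0.0, 1.0]] [0.051 0.633 0.792] [[-0.77, -0.64, 0.01], [-0.43, 0.5, -0.75], [0.48, -0.58, -0.66]]
top [[488.7, 0.0, 249.3], [0.0, 488.7, 189.4], [0.0, 0.0, 1.0]] [ 0.401 -0.025  1.346] [[0.0, -1.0, -0.0], [-0.99, -0.0, -0.13], [0.13, 0.0, -0.99]]
[[ 9.55107112e-01  2.96260680e-01 -1.18153901e-04]
 [ 2.96260583e-01 -9.55106285e-01  1.28485246e-03]
 [ 2.67801730e-04 -1.26217606e-03 -9.99999168e-01]] [ 0.16291711 -0.52507021  0.24176668] 0.1
```

View pics/top0.png

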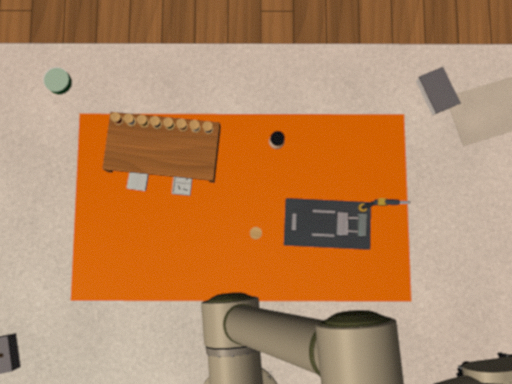

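View pics/side0.png

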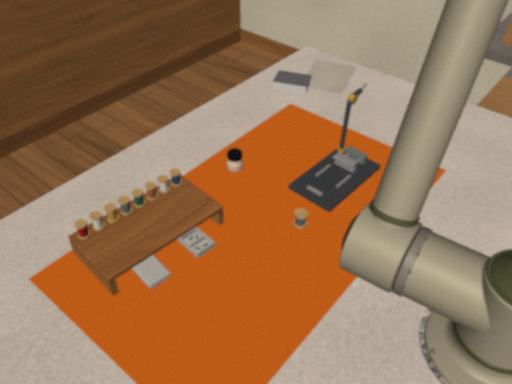

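The top view shows the tray, with its compartments, sticking out at about (181,186) and the tin at (137,181). The spool is at (256,233), the jar at (277,139) and the holder at about (327,223), with its jaw towards image right (world -y). I'll enlarge both areas.

Run:
```python
from h import *
import pickle
o=pickle.load(open("s0.pkl","rb"))
t=cv2.cvtColor(o["top"]["pixels"],cv2.COLOR_RGB2BGR);s=cv2.cvtColor(o["side"]["pixels"],cv2.COLOR_RGB2BGR)
f=lambda a,x,y,w,h,k:cv2.resize(a[y:y+h,x:x+w],None,fx=k,fy=k,interpolation=cv2.INTER_CUBIC)
a=np.vstack([f(t,95,105,133,100,6)[:,:798][:290*2][300:600],f(t,270,180,133,50,6)])
cv2.imwrite("pics/c1.png",a)
b=np.hstack([f(s,60,170,160,120,2.5),f(s,280,130,110,120,2.5)[:, :400]])
b=np.hstack([f(s,95,200,130,100,3),f(s,285,135,100,100,3)]);b=cv2.resize(b,None,fx=1.15,fy=1.15);cv2.imwrite("pics/c2.png",b);print(a.shape,b.shape)
```

```text
(580, 798, 3) (345, 793, 3)
```

View pics/c1.png

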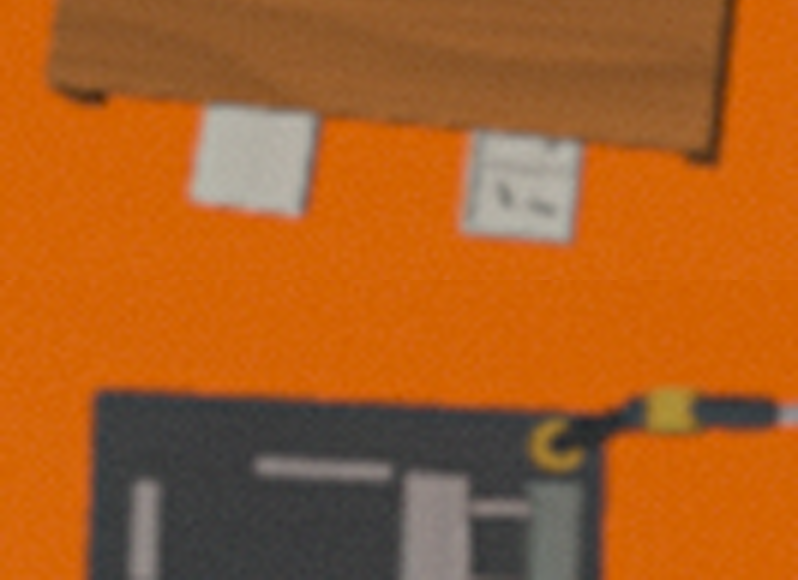

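View pics/c2.png

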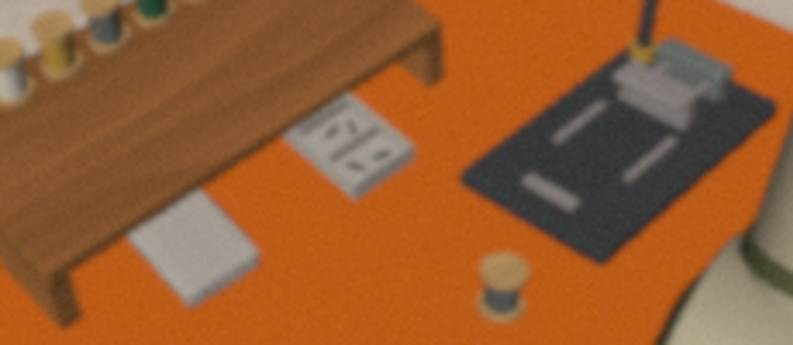

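The crops show the tray's front corners in the top view at about (172,194.3) and (190.8,195.5), with the shelf's front edge just above. The holder plate, its ledge, rails and jaw are all clear. Next I'll fit edges.

Create meas.py:
```python
from h import *
def light(im):
    h=cv2.cvtColor(im["pixels"],cv2.COLOR_RGB2HSV);return ((h[...,1]<70)&(h[...,2]>110)).astype(np.uint8)
def dark(im):
    h=cv2.cvtColor(im["pixels"],cv2.COLOR_RGB2HSV);return (h[...,0]*0+((h[...,1]<130)|(h[...,2]<90))).astype(np.uint8)
def blobs(m,box,amin=60):
    x,y,w,h=box;c,_=cv2.findContours(m[y:y+h,x:x+w],cv2.RETR_EXTERNAL,cv2.CHAIN_APPROX_NONE,offset=(x,y))
    return [k for k in c if cv2.contourArea(k)>amin]
```

Run:
```python
from meas import *
import pickle
o=pickle.load(open("s0.pkl","rb"));t=o["top"];s=o["side"]
for n,im,box,z in(("top",t,(110,160,120,50),.014),("side",s,(120,215,110,80),.014)):
    for k in blobs(light(im),box):
        q=cv2.boxPoints(cv2.minAreaRect(k)) if n=="top" else cv2.approxPolyDP(k,4,True)[:,0]
        print(n,cv2.contourArea(k),[(p.round(1).tolist(),ray(im,*p,z)[:2].round(4).tolist()) for p in q])
# base plate in top
k=max(blobs(dark(t),(275,190,130,65)),key=cv2.contourArea)[:,0].astype(float)
def line(sel):
    p=np.array([ray(t,*u,.014)[:2] for u in k[sel]]);vx,vy,x,y=cv2.fitLine(p.astype(np.float32),cv2.DIST_HUBER,0,.001,.001).ravel();return p.mean(0).round(4),np.degrees(np.arctan2(vy,vx)).round(2)
u,v=k.T
print(k.min(0),k.max(0))
print("left",line((u<290)&(v>203)&(v<240)));print("bot",line((v>240)&(u>292)&(u<362)));print("right",line((u>366)&(v>213)&(v<240)));print("top",line((v<205)&(u>290)&(u<350)))
# lights within the base
for n,im,box in(("top",t,(284,198,84,48)),("side",s,(290,140,95,70))):
    h=cv2.cvtColor(im["pixels"],cv2.COLOR_RGB2HSV);m=((h[...,1]<60)&(h[...,2]>95)).astype(np.uint8)
    for c in blobs(m,box,12):
        r=cv2.minAreaRect(c);print(n,np.round(r[0],1),np.round(r[1],1),round(r[2],1),ray(im,*r[0],.019)[:2].round(4))
# riser front
h=cv2.cvtColor(t["pixels"],cv2.COLOR_RGB2HSV);m=((h[...,2]<170)&(h[...,1]>80)).astype(np.uint8)
c=max(blobs(m,(90,105,140,85)),key=cv2.contourArea);q=cv2.boxPoints(cv2.minAreaRect(c));print("riser",[(p.round(1).tolist(),ray(t,*p,.054)[:2].round(4).tolist()) for p in q])
```

```text
top 265.0 [([172.0, 192.89999389648438], [0.5611, 0.1885]), ([173.6999969482422, 176.1999969482422], [0.6076, 0.185]), ([191.3000030517578, 177.89999389648438], [0.6029, 0.1363]), ([189.60000610351562, 194.6999969482422], [0.5564, 0.14])]
top 272.5 [([126.80000305175781, 187.6999969482422], [0.5752, 0.3133]), ([129.10000610351562, 171.0], [0.6216, 0.3084]), ([147.5, 173.60000610351562], [0.6144, 0.2575]), ([145.10000610351562, 190.3000030517578], [0.5681, 0.2626])]
side 641.0 [([152, 255], [0.632, 0.2573]), ([132, 267], [0.6388, 0.3062]), ([150, 287], [0.571, 0.3157]), ([168, 276], [0.564, 0.2733])]
side 543.0 [([194, 227], [0.6227, 0.1396]), ([178, 239], [0.6234, 0.1889]), ([198, 256], [0.5548, 0.195]), ([213, 242], [0.5581, 0.1447])]
[284. 199.] [377. 248.]
left (array([ 0.4838, -0.1222]), np.float32(-2.63))
bot (array([ 0.4178, -0.2347]), np.float32(87.34))
right (array([ 0.4709, -0.3499]), np.float32(-1.58))
top (array([ 0.542 , -0.2176]), np.float32(87.26))
top [322.5 234.5] [ 3. 21.] 90.0 [ 0.4486 -0.2223]
top [293.5 221. ] [ 4.1 16.1] 4.4 [ 0.4847 -0.1442]
top [351.  223.5] [23. 28.] 90.0 [ 0.4786 -0.3001]
top [323.5 211. ] [21.1  3. ] 3.0 [ 0.5124 -0.226 ]
side [314.1 190.1] [16.5  4.3] 29.7 [ 0.4826 -0.1408]
side [379.5 194.5] [29.  9.] 90.0 [ 0.351  -0.2328]
side [343.  180.5] [ 2.4 17.8] 50.2 [ 0.4475 -0.2196]
side [322.4 169.9] [ 2.4 16.4] 53.1 [ 0.5111 -0.2212]
side [348. 158.] [28.6 21.5] 26.6 [ 0.487  -0.3092]
riser [([102.0, 172.3000030517578], [0.6113, 0.3708]), ([108.4000015258789, 110.5999984741211], [0.7814, 0.3607]), ([221.1999969482422, 122.19999694824219], [0.7501, 0.0531]), ([214.89999389648438, 183.89999389648438], [0.581, 0.0682])]
```

Add to h.py:
```python
def plan(p,yaw):
    s=env.observe();R=np.array(s["tool_rot"]);y0=np.degrees(np.arctan2(R[1,0],R[0,0]));a=np.radians(yaw)
    d=np.array(p)-s["position"];X=np.array([np.cos(a),np.sin(a)]);Y=np.array([np.sin(a),-np.cos(a)])
    print("turn",round(y0-yaw,2),"then dxyz",(d[:2]@X).round(4),(d[:2]@Y).round(4),(-d[2]).round(4),"| now",np.array(s["position"]).round(4),"yaw",y0.round(2),"F",np.array(s["ft_force"]).round(2),"w",round(s["grip_width"],4),"q6",round(s["q"][5],1))
```

```bash
python3 -c "
from h import *
plan([.57,.163,.08],-5.2)
import pickle
o=pickle.load(open('s0.pkl','rb'))
# two-view height check of tray nose corners, spool
print(tri([(o['top'],172,193.9),(o['side'],198,254)]),tri([(o['top'],190,195.2),(o['side'],213,241)]))"
```

```text
turn 22.43 then dxyz 0.343 -0.7221 0.1618 | now [ 0.1629 -0.5251  0.2418] yaw 17.23 F [-0.67  0.77  0.18] w 0.0852 q6 -12.3
[0.55934606 0.18935696 0.01189425] [0.5575323  0.14086562 0.01363241]
```

creep_tool(ticks={"moves": [[0,0,0,7.48,0.085],[0,0,0,7.48,0.085],[0,0,0,7.47,0.085],[0.017,-0.036,0,0,0.085],[0.017,-0.036,0,0,0.085],[0.017,-0.036,0,0,0.085],[0.017,-0.036,0,0,0.085],[0.017,-0.036,0,0,0.085],[0.017,-0.036,0,0,0.085],[0.017,-0.036,0,0,0.085]]}, clamp_n=40)

```text
time_s: 1.1
position: [0.3047, -0.2835, 0.2422]
tool_rot: [[0.996, -0.091, -0.0], [-0.091, -0.996, 0.0], [-0.0, -0.0, -1.0]]
ft_force: [0.8, 0.1, -0.3]
grip_width: 0.0851
gripper_force: 0.0
```

creep_tool(ticks={"moves": [[0.017,-0.036,0,0,0.085],[0.017,-0.036,0,0,0.085],[0.017,-0.036,0,0,0.085],[0.017,-0.036,0,0,0.085],[0.017,-0.036,0,0,0.085],[0.017,-0.036,0,0,0.085],[0.017,-0.036,0,0,0.085],[0.017,-0.036,0,0,0.085],[0.017,-0.036,0,0,0.085],[0.017,-0.036,0,0,0.085]]})

```text
time_s: 2.1
position: [0.5066, 0.0597, 0.2421]
tool_rot: [[0.996, -0.09, -0.001], [-0.09, -0.996, -0.0], [-0.001, 0.0, -1.0]]
ft_force: [0.8, -1.1, -0.3]
grip_width: 0.0848
gripper_force: 0.0
```

```bash
python3 -c "
from h import *
plan([.57,.163,.08],-5.2)"
```

```text
turn 0.02 then dxyz 0.0538 -0.1086 0.1621 | now [0.5066 0.0597 0.2421] yaw -5.18 F [ 0.82 -1.14 -0.28] w 0.0848 q6 88.6
```

creep_tool(ticks={"moves": [[0.018,-0.036,0,0,0.085],[0.018,-0.036,0,0,0.085],[0.018,-0.036,0,0,0.085],[0,0,0.04,0,0.085],[0,0,0.04,0,0.085],[0,0,0.04,0,0.085],[0,0,0.042,0,0.085],[0,0,0,0,0.085],[0,0,0,0,0.085]]})

```text
time_s: 3.0
position: [0.57, 0.1607, 0.081]
tool_rot: [[0.996, -0.091, -0.0], [-0.091, -0.996, -0.0], [-0.0, 0.0, -1.0]]
ft_force: [0.7, 1.2, -0.2]
grip_width: 0.085
gripper_force: 0.0
```

```bash
python3 -c "
from h import *
plan([.57,.163,.013],-5.2)
shot('side','side1.png')
im=shot('top','top1.png')
a=cv2.imread('pics/side1.png')[170:300,90:290];b=cv2.imread('pics/top1.png')[120:220,100:260]
cv2.imwrite('pics/c3.png',np.hstack([cv2.resize(a,(400,260),interpolation=2),cv2.resize(b,(400,260),interpolation=2)]))"
```

```text
turn 0.0 then dxyz -0.0003 -0.0023 0.068 | now [0.57   0.1607 0.081 ] yaw -5.2 F [ 0.73  1.16 -0.18] w 0.085 q6 99.5
```

View pics/c3.png

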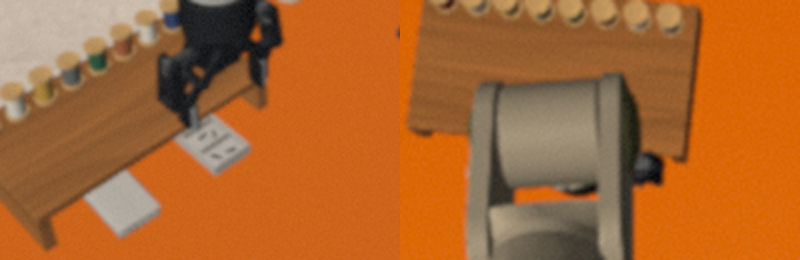

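The side view shows the open gripper above the tray's plain end, with the near finger at about (186,227) in full-image pixels. It stays in front of the shelf edge.

creep_tool(ticks={"moves": [[-0.001,-0.0023,0.02,0,0.085],[0,0,0.02,0,0.085],[0,0,0.016,0,0.085],[0,0,0.01,0,0.085],[0,0,0.002,0,0.085],[0,0,0,0,0.045],[0,0,0,0,0.045],[0,0,0,0,0.045],[0,0,0,0,0.045]]}, clamp_n=40)

```text
time_s: 4.0
position: [0.5696, 0.1632, 0.0137]
tool_rot: [[0.996, -0.09, 0.002], [-0.09, -0.996, 0.0], [0.002, -0.0, -1.0]]
ft_force: [-0.2, 0.2, 5.8]
grip_width: 0.0491
gripper_force: 41.6
```

creep_tool(ticks={"moves": [[-0.01,0,-0.0005,0,0.045],[-0.02,0,0,0,0.045],[-0.025,0,0,0,0.045],[-0.025,0,0,0,0.045],[-0.025,0,0,0,0.045],[-0.025,0,0,0,0.045],[-0.02,0,0,0,0.045],[-0.01,0,0,0,0.045],[0,0,0,0,0.045]]})

```text
time_s: 4.9
position: [0.4079, 0.1778, 0.0136]
tool_rot: [[0.996, -0.09, -0.002], [-0.09, -0.996, 0.0], [-0.002, -0.0, -1.0]]
ft_force: [-8.2, 2.8, 16.2]
grip_width: 0.0487
gripper_force: 43.4
```

creep_tool(ticks={"moves": [[0,0,0,0,0.085],[0,0,0,0,0.085],[0,0,0,0,0.085],[0,0,-0.02,0,0.085],[0,0,-0.04,0,0.085],[0,0,-0.04,0,0.085],[0,0,-0.04,0,0.085],[-0.04,0.03,0,0,0.085],[-0.04,0.03,0,0,0.085],[0,0,0,0,0.085]]})

```text
time_s: 5.9
position: [0.319, 0.1238, 0.1521]
tool_rot: [[0.996, -0.092, -0.005], [-0.092, -0.996, -0.0], [-0.005, 0.001, -1.0]]
ft_force: [0.3, 0.7, 0.3]
grip_width: 0.0851
gripper_force: 0.0
```

Create pose.py:
```python
from meas import *
def tray(im,box,z):
    k=max(blobs(light(im),box),key=cv2.contourArea);return k
```

Run:
```python
from pose import *
t=shot('top','top2.png');s=shot('side','side2.png')
for k in blobs(light(t),(150,175,90,110)):
    r=cv2.minAreaRect(k);print(r,[ray(t,*p,.014)[:2].round(4).tolist() for p in cv2.boxPoints(r)],ray(t,*r[0],.014)[:2])
a=cv2.imread('pics/side2.png')[200:330,150:350];b=cv2.imread('pics/top2.png')[160:290,100:300]
cv2.imwrite('pics/c4.png',np.hstack([cv2.resize(a,(400,260),interpolation=2),cv2.resize(b,(400,260),interpolation=2)]))
```

```text
((169.5, 282.5), (3.0, 39.0), 90.0) [[0.3227, 0.242], [0.3231, 0.1373], [0.3152, 0.1371], [0.3148, 0.2417]] [0.31895843 0.18952881]
((177.14346313476562, 228.92214965820312), (17.835538864135742, 47.8028678894043), 5.194429397583008) [[0.4003, 0.2007], [0.5297, 0.1921], [0.5254, 0.1434], [0.3962, 0.1526]] [0.46248081 0.17221435]
```

View pics/c4.png

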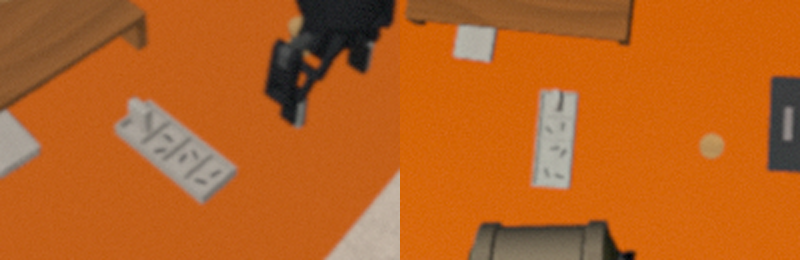

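The tray lies alone on the bench, well clear of the shelf. Its handle shows at about (180,209) in the top view and (217,251) in the side view. I'll check the fin across both views.

Run:
```python
from pose import *
t=shot('top');s=shot('side')
for yaw in(-4.3,):
  a=np.radians(yaw);h=np.array([np.cos(a),np.sin(a)]);c=np.array([.4625,.172])
  for l in(.039,.052,.065):
    p=[*(c+h*l),.036];print(l,np.round(p,4),proj(t,p).round(1),proj(s,p).round(1))
c=cv2.cvtColor(s["pixels"],cv2.COLOR_RGB2BGR)[235:285,195:255];d=cv2.cvtColor(t["pixels"],cv2.COLOR_RGB2BGR)[195:245,155:215]
cv2.imwrite('pics/c5.png',np.hstack([cv2.resize(c,(400,333),interpolation=2),cv2.resize(d,(400,333),interpolation=2)]))
plan([.5144,.1683,.1],-4.3)
```

```text
0.039 [0.5014 0.1691 0.036 ] [177.4 214. ] [224.2 254.7]
0.052 [0.5144 0.1681 0.036 ] [177.9 209.2] [220.  251.3]
0.065 [0.5273 0.1671 0.036 ] [178.4 204.4] [215.8 248.1]
turn -0.9 then dxyz 0.1849 -0.0572 0.053 | now [0.3257 0.1252 0.153 ] yaw -5.2 F [ 1.62  0.16 -0.82] w 0.0852 q6 96.5
```

View pics/c5.png

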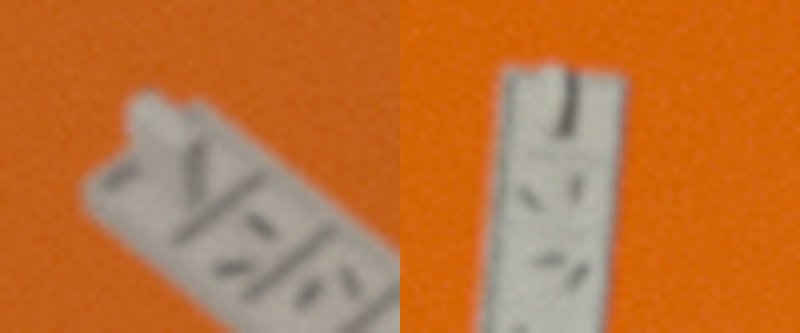

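creep_tool(ticks={"moves": [[0,0,0,-0.9,0.06],[0.03,-0.01,0,0,0.06],[0.04,-0.012,0,0,0.06],[0.04,-0.012,0,0,0.06],[0.04,-0.012,0.013,0,0.06],[0.035,-0.0112,0.02,0,0.06],[0,0,0.02,0,0.06],[0,0,0.03,0,0.06],[0,0,0.03,0,0.06],[0,0,0,0,0.06]]}, clamp_n=40)

```text
time_s: 7.1
position: [0.5118, 0.1684, 0.0362]
tool_rot: [[0.997, -0.074, -0.007], [-0.074, -0.997, -0.001], [-0.007, 0.001, -1.0]]
ft_force: [-0.4, 0.5, 0.9]
grip_width: 0.06
gripper_force: 0.0
```

```bash
python3 -c "
from h import *
plan([.5144,.1683,.027],-4.3)"
```

```text
turn 0.06 then dxyz 0.0026 -0.0001 0.0092 | now [0.5118 0.1684 0.0362] yaw -4.24 F [-0.36  0.47  0.93] w 0.06 q6 99.9
```

creep_tool(ticks={"moves": [[0.0026,0,0.009,0,0.06],[0,0,0,0,0.04],[0,0,0,0,0.005],[0,0,0,0,0.005],[0,0,0,0,0.005],[0,0,0,0,0.005],[0,0,0,0,0.005]]}, clamp_n=100)

```text
time_s: 7.8
position: [0.5164, 0.1682, 0.032]
tool_rot: [[0.997, -0.075, 0.002], [-0.075, -0.997, 0.0], [0.002, -0.001, -1.0]]
ft_force: [-1.0, 1.9, 5.2]
grip_width: 0.0071
gripper_force: 98.4
```

creep_tool(ticks={"moves": [[0,0,-0.005,0,0.005],[0,0,-0.02,0,0.005],[0,0,-0.03,0,0.005],[0,0,-0.03,0,0.005],[0,0,-0.03,0,0.005],[0,0,0,0,0.005],[0,0,0,0,0.005]]})

```text
time_s: 8.5
position: [0.5156, 0.168, 0.1459]
tool_rot: [[0.997, -0.075, 0.0], [-0.075, -0.997, -0.0], [0.0, -0.0, -1.0]]
ft_force: [-0.8, 1.0, -3.2]
grip_width: 0.0073
gripper_force: 98.1
```

```bash
python3 -c "
from h import *
plan([.484,-.07,.14],88.25)"
```

```text
turn -92.55 then dxyz -0.2389 -0.0243 0.0059 | now [0.5156 0.168  0.1459] yaw -4.3 F [-0.85  0.96 -3.18] w 0.0073 q6 99.8
```

creep_tool(ticks={"moves": [[0,0,0,-8.3,0.005],[0,0,0,-8.3,0.005],[0,0,0,-8.3,0.005],[0,0,0,-8.3,0.005],[0,0,0,-8.3,0.005],[0,0,0,-8.3,0.005],[0,0,0,-8.3,0.005],[0,0,0,-8.3,0.005],[0,0,0,-8.3,0.005],[0,0,0,-8.3,0.005]]})

```text
time_s: 9.5
position: [0.515, 0.168, 0.144]
tool_rot: [[0.19, 0.982, -0.004], [0.982, -0.19, -0.0], [-0.001, -0.004, -1.0]]
ft_force: [0.4, 0.5, -1.7]
grip_width: 0.0073
gripper_force: 98.0
```

creep_tool(ticks={"moves": [[0,0,0,-8.65,0.005],[-0.03,-0.004,0,0,0.005],[-0.04,-0.005,0,0,0.005],[-0.04,-0.005,0,0,0.005],[-0.04,-0.005,0,0,0.005],[-0.04,-0.005,0,0,0.005],[-0.04,-0.005,0.02,0,0.005],[-0.03,-0.004,0.02,0,0.005],[0,0,0,0,0.005]]})

```text
time_s: 10.4
position: [0.4684, -0.0924, 0.1025]
tool_rot: [[0.051, 0.999, -0.006], [0.999, -0.051, 0.003], [0.002, -0.007, -1.0]]
ft_force: [0.7, 0.2, -2.7]
grip_width: 0.0071
gripper_force: 98.1
```

Run:
```python
from h import *
plan([.486,-.1001,.1],87.35)
shot('side','side3.png');shot('top','top3.png')
a=cv2.imread('pics/side3.png')[100:230,220:420];b=cv2.imread('pics/top3.png')[160:290,220:420]
cv2.imwrite('pics/c6.png',np.hstack([cv2.resize(a,(400,260),interpolation=2),cv2.resize(b,(400,260),interpolation=2)]))
```

```text
turn -0.29 then dxyz -0.0069 0.0179 0.0025 | now [ 0.4684 -0.0924  0.1025] yaw 87.06 F [ 0.75  0.21 -2.66] w 0.0071 q6 -22.4
```

View pics/c6.png

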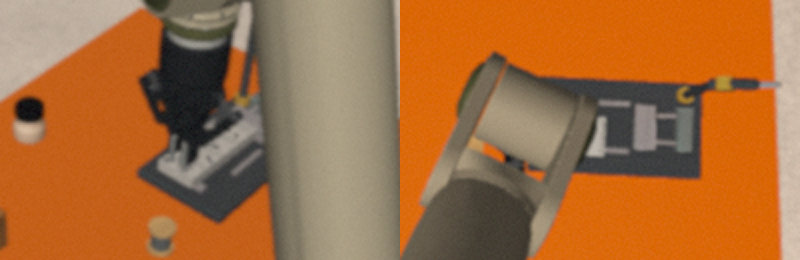

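The tray is held level by its handle, and its nose shows at about (320–322, 222–237) in the top view. I'll line it up and measure the nose.

creep_tool(ticks={"moves": [[0,0,0,-0.3,0.005],[-0.006,0.01,0.01,0,0.005],[-0.001,0.008,0.01,0,0.005],[0,0,0.012,0,0.005],[0,0,0,0,0.005],[0,0,0,0,0.005]]})

```text
time_s: 11.1
position: [0.4884, -0.0973, 0.0738]
tool_rot: [[0.041, 0.999, -0.0], [0.999, -0.041, 0.0], [0.0, -0.0, -1.0]]
ft_force: [0.6, -0.8, -1.8]
grip_width: 0.0074
gripper_force: 98.1
```

Create nose.py:
```python
from meas import *
import pickle
def go():
    plan([.486,-.1001,.07],87.35)
    t=shot('top','t%d.png'%round(env.observe()["time_s"]*100));s=shot('side')
    pickle.dump((t,s),open("s1.pkl","wb"))
    for n,im,box in(("top",t,(284,198,84,48)),("side",s,(270,130,85,80))):
        h=cv2.cvtColor(im["pixels"],cv2.COLOR_RGB2HSV);m=((h[...,1]<60)&(h[...,2]>95)).astype(np.uint8)
        for c in blobs(m,box,12):
            r=cv2.minAreaRect(c);print(n,np.round(r[0],1),np.round(r[1],1),round(r[2],1),cv2.boundingRect(c))
    a=cv2.cvtColor(s["pixels"],cv2.COLOR_RGB2BGR)[130:210,270:370];b=cv2.cvtColor(t["pixels"],cv2.COLOR_RGB2BGR)[190:270,285:385]
    cv2.imwrite('pics/c7_%d.png'%round(env.observe()["time_s"]*100),np.hstack([cv2.resize(a,(400,320),interpolation=2),cv2.resize(b,(400,320),interpolation=2)]))
```

```bash
python3 -c "
from nose import *
go()"; ls pics
```

```text
turn 0.3 then dxyz -0.0029 -0.0023 0.0038 | now [ 0.4884 -0.0973  0.0738] yaw 87.65 F [ 0.62 -0.85 -1.84] w 0.0074 q6 -22.6
top [323.  234.5] [ 3. 22.] 90.0 (312, 233, 23, 4)
top [351.  223.9] [29.2 23.3] 3.0 (336, 212, 31, 24)
top [321.7 218.9] [13.1 27.1] 32.9 (313, 210, 22, 22)
side [339.8 183.3] [2.8 9.2] 45.0 (336, 180, 9, 7)
side [321.3 178.7] [25.4 59.9] 55.7 (292, 153, 50, 45)
side [347.  169.5] [79. 14.] 90.0 (340, 130, 15, 80)
c1.png
c2.png
c3.png
c4.png
c5.png
c6.png
c7_1120.png
side0.png
side1.png
side2.png
side3.png
t1110.png
top0.png
top1.png
top2.png
top3.png
```

View pics/c7_1120.png

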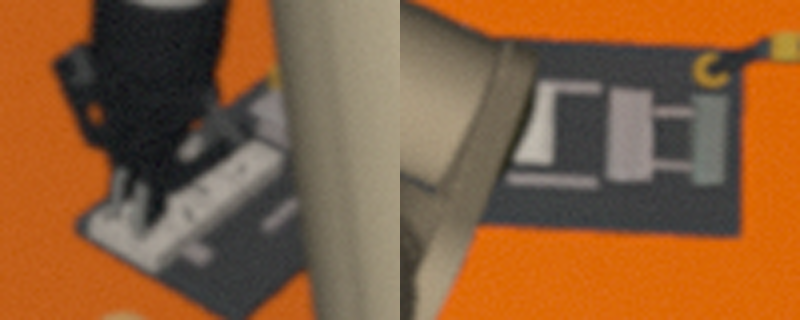

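The top view shows the nose edge near u≈323, spanning v≈210.5–230.8, between the rails at v≈212 and 235. The side view shows the tray level. Next I'll measure the sides numerically.

Run:
```python
from nose import *
t,s=pickle.load(open("s1.pkl","rb"))
g=cv2.cvtColor(t["pixels"],cv2.COLOR_RGB2GRAY).astype(float)
print(g[206:239,318:325:2].mean(1).round().astype(int).tolist())
for v in(215,222,228): print(v,g[v-1:v+2,312:332].mean(0).round().astype(int).tolist())
B=np.array([.4808,-.213]);bx=np.array([-.0462,-.9989]);by=np.array([.9989,-.0462])
def b(u,v,z):
    p=ray(t,u,v,z)[:2]-B;return np.round([p@bx*1e3,p@by*1e3],1)
def cross(p,l,lo,hi):
    th=(lo+hi)/2
    for i in range(len(p)-1):
        if (p[i]-th)*(p[i+1]-th)<=0 and p[i]!=p[i+1]: yield i+(p[i]-th)/(p[i]-p[i+1])
for u in(316,318,320,322):
    c=[206+x for x in cross(g[206:228,u-1:u+2].mean(1),0,60,170)]
    d=[222+x for x in cross(g[222:241,u-1:u+2].mean(1),0,60,170)];print(u,np.round(c,1),np.round(d,1))
for q in((323.2,210.5),(323.2,230.8)):print(b(*q,.056))
print("rails",b(323.5,211,.019),b(322.5,234.5,.019),b(293.5,221,.019))
```

```text
[65, 66, 66, 78, 103, 126, 130, 121, 119, 122, 123, 125, 129, 133, 135, 142, 144, 144, 145, 146, 142, 142, 142, 138, 118, 83, 67, 98, 130, 128, 99, 70, 64]
215 [104, 101, 101, 88, 63, 49, 88, 140, 169, 170, 153, 117, 75, 62, 60, 64, 62, 62, 64, 64]
222 [95, 77, 54, 56, 95, 145, 175, 184, 178, 168, 151, 112, 70, 58, 63, 61, 63, 61, 60, 60]
228 [52, 86, 136, 168, 177, 178, 179, 177, 173, 165, 146, 102, 65, 62, 61, 63, 61, 65, 65, 63]
316 [223.] [223.  230.4 233.3 235.4]
318 [217.7] [230.5 233.3 235.4]
320 [210.2] [230.6 233.5 235.5]
322 [209.9] [230.1 233.6 235.5]
[ 5.2 30. ]
[  6.8 -23.5]
rails [11.5 32.1] [ 10.7 -31.8] [-69.    0.8]
```

creep_tool(ticks={"moves": [[0,-0.0023,0,0.3,0.005],[0,0,0.01,0,0.005],[0,0,0.009,0,0.005],[0,0,0,0,0.005],[0,0,0,0,0.005]]})

```text
time_s: 11.7
position: [0.4859, -0.0978, 0.0544]
tool_rot: [[0.047, 0.999, -0.001], [0.999, -0.047, 0.0], [0.0, -0.001, -1.0]]
ft_force: [0.7, 1.1, -1.5]
grip_width: 0.0071
gripper_force: 98.2
```

Run:
```python
from nose import *
t=shot('top');s=shot('side');pickle.dump((t,s),open("s2.pkl","wb"))
plan([.4858,-.0973,.055],87.35)
g=cv2.cvtColor(t["pixels"],cv2.COLOR_RGB2GRAY).astype(float)
B=np.array([.4808,-.213]);bx=np.array([-.0462,-.9989]);by=np.array([.9989,-.0462])
def b(u,v,z):
    p=ray(t,u,v,z)[:2]-B;return np.round([p@bx*1e3,p@by*1e3],1)
for v in(216,222,228): print(v,g[v-1:v+2,312:345].mean(0).round().astype(int).tolist())
print(g[206:241,317:322].mean(1).round().astype(int).tolist())
print(b(323,222,.037),b(323,231,.037),b(336.5,222,.045))
```

```text
turn -0.05 then dxyz 0.0005 -0.0004 -0.0001 | now [ 0.4862 -0.0978  0.0549] yaw 87.3 F [-0.12 -0.28 -2.12] w 0.0075 q6 -22.4
216 [97, 97, 89, 67, 52, 80, 138, 171, 170, 150, 118, 80, 62, 62, 62, 61, 64, 64, 63, 65, 62, 64, 62, 61, 71, 103, 133, 141, 143, 143, 142, 139, 138]
222 [88, 67, 46, 62, 115, 162, 180, 178, 169, 150, 111, 72, 61, 60, 64, 61, 60, 64, 62, 61, 61, 61, 60, 63, 80, 112, 134, 143, 142, 142, 139, 139, 140]
228 [63, 102, 149, 175, 183, 182, 181, 175, 166, 153, 109, 72, 61, 61, 63, 61, 64, 62, 64, 63, 64, 60, 62, 66, 90, 121, 137, 143, 142, 141, 139, 138, 140]
[62, 63, 66, 84, 110, 119, 107, 109, 130, 139, 142, 144, 151, 157, 161, 166, 169, 169, 170, 170, 172, 172, 171, 170, 171, 154, 115, 104, 131, 130, 96, 69, 63, 65, 65]
[8.4 0.9] [  9.1 -23.1] [43.1  2.1]
```

creep_tool(ticks={"moves": [[-0.01,0,0,0,0.005],[-0.015,0,0,0,0.005],[-0.012,0,0,0,0.005],[-0.008,0,0,0,0.005],[0,0,0,0,0.005],[0,0,0,0,0.005]]})

```text
time_s: 12.4
position: [0.4838, -0.1428, 0.0548]
tool_rot: [[0.048, 0.999, -0.0], [0.999, -0.048, 0.0], [0.0, -0.0, -1.0]]
ft_force: [0.1, 0.2, -1.2]
grip_width: 0.0071
gripper_force: 98.2
```

creep_tool(ticks={"moves": [[-0.003,0,0,0,0.005],[-0.003,0,0,0,0.005],[0,0,0,0,0.005],[0,0,0,0,0.005]]})

```text
time_s: 12.8
position: [0.4836, -0.1486, 0.0548]
tool_rot: [[0.047, 0.999, -0.0], [0.999, -0.047, 0.0], [0.0, -0.0, -1.0]]
ft_force: [-0.6, 0.3, -1.4]
grip_width: 0.0074
gripper_force: 98.2
```

creep_tool(ticks={"moves": [[-0.003,0,0,0,0.005],[-0.003,0,0,0,0.005],[0,0,0,0,0.005],[0,0,0,0,0.005]]})

```text
time_s: 13.2
position: [0.4833, -0.1544, 0.0548]
tool_rot: [[0.047, 0.999, -0.0], [0.999, -0.047, 0.001], [0.001, -0.0, -1.0]]
ft_force: [-0.5, 4.2, -1.8]
grip_width: 0.0073
gripper_force: 98.3
```

creep_tool(ticks={"moves": [[-0.003,0,0,0,0.005],[-0.003,0,0,0,0.005],[-0.002,0,0,0,0.005],[0,0,0,0,0.005],[0,0,0,0,0.005]]})

```text
time_s: 13.7
position: [0.4828, -0.1626, 0.0548]
tool_rot: [[0.047, 0.999, -0.0], [0.999, -0.047, 0.001], [0.0, -0.0, -1.0]]
ft_force: [-0.1, 5.2, -1.0]
grip_width: 0.0072
gripper_force: 98.3
```

Run:
```python
from nose import *
o=pickle.load(open("s0.pkl","rb"))["top"];t2=pickle.load(open("s2.pkl","rb"))[0]
t=shot('top','t_in.png')
plan([.4835,-.154,.055],87.35)
for im in(o,t2,t):
    g=cv2.cvtColor(im["pixels"],cv2.COLOR_RGB2GRAY).astype(float)
    for v in(219,226,231):
        print(v,g[v-1:v+2,330:364].mean(0).round().astype(int).tolist())
```

```text
turn -0.06 then dxyz 0.0086 0.0003 -0.0003 | now [ 0.4828 -0.1626  0.0547] yaw 87.29 F [ 1.42  5.68 -1.  ] w 0.0072 q6 -29.2
219 [60, 60, 60, 59, 61, 62, 76, 105, 129, 139, 136, 138, 135, 134, 132, 135, 132, 119, 92, 85, 89, 90, 88, 87, 88, 89, 93, 95, 95, 104, 108, 111, 109, 111]
226 [61, 59, 60, 60, 60, 64, 82, 113, 135, 139, 137, 136, 135, 134, 133, 136, 137, 128, 90, 61, 56, 60, 61, 61, 62, 60, 65, 74, 92, 107, 112, 112, 112, 111]
231 [62, 61, 61, 59, 59, 64, 90, 120, 135, 137, 137, 136, 135, 135, 137, 139, 141, 136, 115, 107, 104, 104, 104, 102, 104, 104, 105, 105, 105, 114, 115, 114, 115, 112]
219 [61, 64, 62, 64, 62, 65, 80, 109, 136, 141, 142, 142, 140, 139, 139, 139, 140, 121, 95, 89, 96, 94, 92, 91, 91, 93, 94, 98, 101, 106, 113, 115, 114, 115]
226 [63, 65, 62, 61, 61, 66, 86, 118, 136, 142, 143, 141, 138, 138, 140, 142, 146, 133, 93, 65, 59, 60, 62, 63, 63, 63, 67, 77, 96, 110, 116, 116, 116, 116]
231 [63, 63, 63, 63, 60, 68, 92, 123, 139, 143, 142, 142, 140, 139, 141, 145, 145, 140, 122, 110, 110, 108, 107, 108, 107, 109, 108, 110, 110, 118, 119, 119, 119, 118]
219 [140, 139, 136, 133, 128, 114, 99, 91, 95, 98, 97, 94, 95, 96, 97, 92, 83, 79, 98, 129, 137, 125, 106, 90, 89, 92, 93, 99, 99, 103, 110, 113, 112, 114]
226 [145, 127, 104, 91, 95, 97, 99, 95, 96, 97, 97, 96, 93, 84, 62, 53, 79, 113, 133, 140, 137, 118, 80, 58, 60, 62, 68, 76, 94, 108, 114, 116, 115, 114]
231 [89, 89, 95, 97, 97, 95, 97, 96, 96, 96, 89, 74, 61, 77, 107, 129, 136, 138, 141, 140, 139, 124, 105, 101, 105, 107, 108, 107, 106, 117, 118, 116, 116, 116]
```

creep_tool(ticks={"moves": [[-0.001,0,0,0,0.005],[-0.0005,0,0,0,0.005],[0,0,0,0,0.005],[0,0,0,0,0.005]]})

```text
time_s: 14.15
position: [0.4828, -0.164, 0.0548]
tool_rot: [[0.047, 0.999, -0.0], [0.999, -0.047, 0.001], [0.001, -0.0, -1.0]]
ft_force: [0.1, 6.3, -0.7]
grip_width: 0.0075
gripper_force: 98.3
```

Run:
```python
from nose import *
o=pickle.load(open("s2.pkl","rb"))[0];t=shot('top','t_in2.png')
a,b=[cv2.cvtColor(i["pixels"],cv2.COLOR_RGB2GRAY).astype(np.float32) for i in(o,t)]
# jaw rear part (light block right end) shift by template match, subpixel by upsampling
A=cv2.resize(a[221:230,344:351],None,fx=10,fy=10,interpolation=2);Bm=cv2.resize(b[221:230,344:358],None,fx=10,fy=10,interpolation=2)
r=cv2.matchTemplate(Bm,A,cv2.TM_CCOEFF_NORMED);print(cv2.minMaxLoc(r)[1::2],"mm",cv2.minMaxLoc(r)[3][0]*.266)
```

```text
(0.9808181524276733, (50, 0)) mm 13.3
```

creep_tool(ticks={"moves": [[0,0,0.002,0,0.005],[0,0,0.002,0,0.005],[0,0,0.002,0,0.005],[0,0,0.0015,0,0.005],[0,0,0,0,0.005],[0,0,0,0,0.005]]})

```text
time_s: 14.8
position: [0.483, -0.1641, 0.0475]
tool_rot: [[0.047, 0.999, 0.0], [0.999, -0.047, 0.0], [0.0, 0.0, -1.0]]
ft_force: [-0.4, 5.6, 1.5]
grip_width: 0.007
gripper_force: 98.6
```

creep_tool(ticks={"moves": [[0,0,0.001,0,0.005],[0,0,0.0005,0,0.005],[0,0,0,0,0.005],[0,0,0,0,0.005]]})

```text
time_s: 15.2
position: [0.4831, -0.1642, 0.0461]
tool_rot: [[0.047, 0.999, 0.0], [0.999, -0.047, -0.0], [-0.0, 0.0, -1.0]]
ft_force: [0.4, 4.9, 1.3]
grip_width: 0.0073
gripper_force: 98.8
```

creep_tool(ticks={"moves": [[0,0,0.001,0,0.005],[0,0,0,0,0.005],[0.002,0,0,0,0.005],[0.002,0,0,0,0.005],[0,0,0,0,0.005],[0,0,0,0,0.005]]})

```text
time_s: 15.8
position: [0.4838, -0.1613, 0.046]
tool_rot: [[0.047, 0.999, 0.002], [0.999, -0.047, -0.003], [-0.002, 0.002, -1.0]]
ft_force: [-1.6, 0.3, 9.0]
grip_width: 0.0074
gripper_force: 99.7
```

```bash
python3 -c "
from h import *
plan([.4835,-.154,.055],87.35)"
```

```text
turn -0.06 then dxyz 0.0073 -0.0006 -0.009 | now [ 0.4838 -0.1613  0.046 ] yaw 87.29 F [-1.63  0.25  9.01] w 0.0074 q6 -29.0
```

creep_tool(ticks={"moves": [[0,0,-0.001,0,0.005],[0,0,0,0,0.04],[0,0,0,0,0.04],[0,0,0,0,0.04],[0,0,0,0,0.04],[0,0,-0.01,0,0.04],[0,0,-0.03,0,0.04],[0,0,-0.04,0,0.04],[0,0,-0.04,0,0.04]]})

```text
time_s: 16.7
position: [0.4828, -0.1601, 0.1679]
tool_rot: [[0.047, 0.999, -0.0], [0.999, -0.047, -0.0], [-0.0, -0.0, -1.0]]
ft_force: [0.6, -0.2, 1.4]
grip_width: 0.04
gripper_force: 0.0
```

creep_tool(ticks={"moves": [[0.04,0,-0.02,0,0.04],[0.04,0,0,0,0.04],[0.04,0,0,0,0.04],[0.04,0,0,0,0.04],[0.04,0,0,0,0.04],[0.04,0,0,0,0.04],[0,0,0,0,0.04],[0,0,0,0,0.04]]})

```text
time_s: 17.5
position: [0.4943, 0.08, 0.1864]
tool_rot: [[0.045, 0.999, 0.001], [0.999, -0.045, -0.0], [-0.0, 0.001, -1.0]]
ft_force: [1.0, -0.3, 0.5]
grip_width: 0.04
gripper_force: 0.0
```

Run:
```python
from nose import *
o=pickle.load(open("s2.pkl","rb"))[0];s=shot('side','s_end.png');t=shot('top','t_end.png')
plan([.4835,-.154,.055],87.35)
a,b=[cv2.cvtColor(i["pixels"],cv2.COLOR_RGB2GRAY).astype(np.float32) for i in(o,t)]
A=cv2.resize(a[221:230,344:351],None,fx=10,fy=10,interpolation=2);Bm=cv2.resize(b[221:230,344:358],None,fx=10,fy=10,interpolation=2)
r=cv2.matchTemplate(Bm,A,cv2.TM_CCOEFF_NORMED);print("jaw mm",cv2.minMaxLoc(r)[1],cv2.minMaxLoc(r)[3][0]*.266)
p=cv2.imread('pics/s_end.png')[130:210,285:385];q=cv2.imread('pics/t_end.png')[185:265,280:380]
cv2.imwrite('pics/c8.png',np.hstack([cv2.resize(p,(400,320),interpolation=2),cv2.resize(q,(400,320),interpolation=2)]))
```

```text
turn -0.1 then dxyz -0.233 -0.0002 0.1312 | now [0.4945 0.0787 0.1862] yaw 87.25 F [ 0.53 -0.62 -0.2 ] w 0.0396 q6 -1.8
jaw mm 0.9974097609519958 7.98
```

View pics/c8.png

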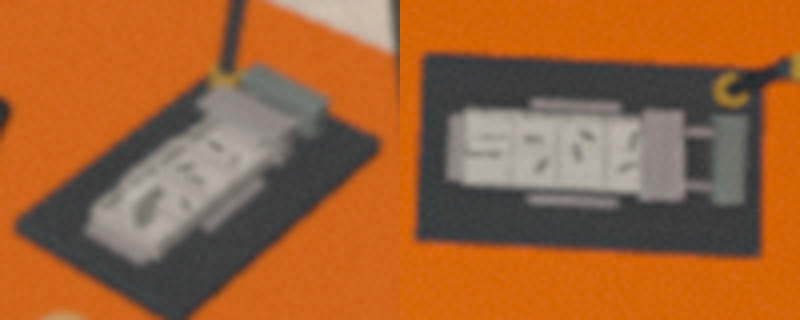

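The tray lies between the rails and against the ledge at top-view u≈292–296, with its nose under the jaw lip. The jaw measures 8.0 mm, which is its loaded place.

```bash
python3 -c "
from rig import env
print(env.close_job())"
```

```text
the job is handed in; nothing more can be done
None
```

The job is handed in, with no verdict returned: the last pictures show the tray flat in the holder against the ledge, its plain end under the jaw lip and the jaw at about 8 mm, and the arm never went near the tin, spool or jar.

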